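Unlock and draw the hold-down collar off the autosampler spindle

ROBOT

A 6-joint arm with a two-finger parallel gripper is mounted at the origin on the work surface. World frame = base frame: x ahead of the robot, y to its left, z up, the work surface at z = 0. Lengths are in m, angles in degrees, forces in N, time in s.
With the tool pointing down it reaches from about 0.375 to 0.825 m from the base axis. Payload 5.5 kg.
Tool frame: the origin (TCP) lies on the centre line of the jaws, within the pads' length; the fingertips stand 11 mm ahead of it and the grasp point (between the pads) lies 8 mm behind it (finger_overhang is the distance from the TCP to the fingertips, in m); z points along the fingers, y is the direction in which the jaws open and shut (so a half turn about z gives the same grasp; the last joint's range is limited). The gripper opens to 85 mm and grips with 20 to 120 N. Pads are 22 mm wide; open, the fingers measure 114 mm over their backs; the gripper's body (76 mm by 85 mm) begins 54 mm behind the grasp point. The pads swing forward as they close: fully open they stand 13 mm farther back than shut.
Start: joints at [-75.974, 17.962, -2.699, 69.339, 0, 90], TCP at [0.145, -0.582, 0.242] pointing down, gripper open.
Joint ranges: [-152.73, 152.73], [-39.44, 99.34], [-58.76, 71.6], [-118.89, 123.64], [-81.53, 83.1], [-180, 180]. Speed limits (degrees/s): [136.94, 136.94, 172.46, 180, 180, 180].

INTERFACE

Orientations are given as a 3x3 rotation matrix whose columns are the frame's x, y, z axes.
In Python, from station import * gives the robot as it stands.
- The arm moves only by the tool jog_arm, never from a script. Its argument "steps" is one flat list of numbers, 7 for each row, row after row: the turn, a rotation vector about the world's x, y, z in rad, then the shift along the world's x, y, z in cm, then the closure, from 0 (fully open) to 1 (shut). In form: [ax, ay, az, dx, dy, dz, grip, ax, ay, az, dx, dy, dz, grip, ...]. A call has 1 to 5 rows; each row shifts and turns the commanded pose from where the row before left it; what a row does not reach is not made up. A row lasts 1/10 s, in which the tool goes at most 50 mm and 8.59 degrees, less where a joint would pass 70% of its speed; a pose out of reach is approached as far as the arm can. A call is refused whole if a number of a shift passes 5 or a number of a turn 0.15, either way. A call with a gripper value outside its range is refused whole. The fingers move at their own pace and stop on an object; the grip force is fixed at half the most. Time passes only in rows, so rows that do not move let the fingers close. It gives the time, the measured TCP pose, the force and the opening at its end, in the units of the state.
- get_state(): the state, without advancing time (a new reading comes with each control period).
- get_image(name): name is "side" or "top"; returns a dict with "color" (400x640x3 uint8, red, green, blue), "z_map" (400x640 float32, m along the optical axis (not along the pixel's ray), 0 where there is no reading), "mtx" (3x3 intrinsics, pixels), "T" (4x4, takes a point from camera to world coordinates). Camera axes: x right, y down, z forward; pixel columns grow to the right and rows downward; lengths in m; the calibration is good to about 2 mm. A picture is of the moment at which its call begins.
- sign_off(): hands the job in, once; it reports no verdict.
The state is a dict: "time": time; "joints": joint angles; "qvel": joint speeds; "effort": joint torques, N m; "position": TCP position; "tool_rot": TCP orientation; "force": force on the tool from outside, world axes, zero at the start; "moment": the same for the moment, N m; "finger_gap": finger opening in m.
Only numpy, scipy, OpenCV 4.12 (cv2) and the standard library are available. Lean on these libraries where they do the work, as an engineer would, in place of code of your own. Each camera call takes 0.05 s, during which the arm holds its last target. There are 200 camera calls.

TASK

The autosampler's carousel has to be changed, so take off its red hold-down collar: with a light upward pull turn it anticlockwise until you feel its slots come under the spindle's cross-pin, draw it straight up off the open end, and set it down (do not drop it) in the middle of the blue tray, on its black foot. Never force it against the pin or the spindle or lean on the sampler, and leave the bottle, the beaker and the jar alone.

Things in the scene. Friction and masses are not known exactly. Their poses are not given: they have to be found in the camera images.
- sampler: Autosampler fixed on the bench: white housing 270 x 270 x 80 mm with a red stripe; origin: centre of its underside, z up. On it a white carousel (230 mm across, top 100 mm above the bench) with 20 capped vials 28 mm high on a circle of 200 mm diameter; the needle arm is parked over a corner 110 mm along x and y, 215 mm high
- spindle_top (a point): Top of the steel spindle that stands up through the middle of the carousel, 152 mm above the bench; 16 mm in diameter, free end up, last 3 mm tapered. A brass cross-pin, 6 mm thick and 25 mm long, goes through it 26 mm below this point. Its motor stops it at any angle and holds it stiffly, so the direction of the pin is not given; axes are the sampler's
- collar_centre (a point): Centre of the loose red hold-down collar (0.11 to 0.18 kg) round the spindle, standing on the carousel, z up. Sixteen-sided grip 40 mm across flats, 32 mm high, underside 16 mm below this point; black foot ring 49 mm across, 5 mm high. Bore 17.5 mm, with two lengthwise slots 9 mm wide and 29 mm across, lying along this point's x axis, in its lower 22 mm
- collar_ledge (a point): Centre of the collar's inner ledge, 22 mm above its underside; above it the collar is open, 30 mm wide. The cross-pin lies 1 mm above the ledge and holds the collar down. With the collar turned anticlockwise (from above) by some 15 to 88 degrees, never more, the slots come under the pin (about 5 degrees play either way) and the collar can be lifted 52 mm, over the pin and off the spindle's top
- tray: Blue open parts tray fixed on the bench, 140 mm (x) x 120 mm (y) x 22 mm high, walls 4 mm, floor about 4 mm thick. Origin: centre of its underside
- reagent: Small white plastic reagent bottle with blue cap, 56 mm in diameter, 110 mm high. Origin: centre of its underside
- beaker: Empty glass beaker, 66 mm across the rim, 85 mm high. Origin: centre of its underside
- jar: Amber glass jar with black cap, 60 mm in diameter, 65 mm high. Origin: centre of its underside
Things that resemble listed ones, but are neither listed nor needed, are in the scene too. Of the things like the part that bears collar_centre, leave any that is white; of the rest the smaller one is meant.

How it is judged (in metres and radians):
On the way:
1. the collar is drawn off the spindle's free end: its centre is more than 166 mm above the sampler's underside (z of collar_centre in the frame of sampler above 0.166 m), for 0.1 s.
At the end, for the whole second after the job is handed in: The collar stands at rest on its foot in the tray (tilt under 0.15 rad), its centre within 45 mm (x) and 35 mm (y) of the tray's middle and less than 26 mm above the bench (x of collar_centre in the frame of tray between -0.045 and 0.045 m and y of collar_centre in the frame of tray between -0.035 and 0.035 m and height (world z) of collar_centre below 0.026 m and angle between collar_centre's own z axis and vertical below 0.15 rad and linear speed of collar below 0.02 m/s); the robot touches nothing.
It fails at once if the collar bears on the pin, the spindle or the sampler with more than 20 N (contact force between collar and sampler above 20 N).
It fails at once if the robot presses on the sampler with more than 15 N (contact force between the arm and sampler above 15 N).
It fails at once if the collar falls freely (faster than 0.6 m/s with nothing holding it) (linear speed of collar above 0.6 m/s and contact force between the fingers and collar below 0.2 N).
It fails at once if the bottle, the beaker or the jar is shifted by more than 20 mm or tipped ((distance of reagent from where it was at the start of the episode above 0.02 m or angle between reagent's own z axis and vertical above 0.3 rad) or (distance of beaker from where it was at the start of the episode above 0.02 m or angle between beaker's own z axis and vertical above 0.3 rad) or (distance of jar from where it was at the start of the episode above 0.02 m or angle between jar's own z axis and vertical above 0.3 rad)).
It also fails if it takes over 64 s, if anything falls off the work surface, if the arm or the gripper's body presses on something with over 40 N, if the wrist force passes 120 N, or if a joint passes its speed limit or range.

## Working session

There is one attempt and no reset: what is moved stays moved. The work goes in short steps, Python scripts to look and compute and a tool call to move; the robot and the scene stay as the last step left them, time stands still between calls to the robot, and variables do not carry over. Pictures are saved under pics/ and viewed, about 8 in all and at most 12, crops included, and the job is handed in when it is done.

Besides the shell and the picture viewer there is one more tool, called after "Call:" as name(argument=value, ...), one argument or row to a line, values as JSON. jog_arm: Moves the arm, as the interface text tells. Its arguments: {"type":"object","properties":{"steps":{"type":"array","items":{"type":"number"}}},"required":["steps"]}

```bash
mkdir -p pics; ls; cat > h.py <<'E'
from station import *
import numpy as np, cv2
def grab(n):
    d=get_image(n); np.savez(f'{n}.npz',**d); return d
def px(d,u,v,z=None):
    K=d['mtx'];T=d['T'];r=np.linalg.inv(K)@[u,v,1]
    if z is None: return (T@np.r_[r*d['z_map'][int(v),int(u)],1])[:3]
    o=T[:3,3];w=T[:3,:3]@r; return o+w*(z-o[2])/w[2]
def cloud(d):
    K=d['mtx'];Z=d['z_map'];v,u=np.mgrid[:Z.shape[0],:Z.shape[1]]
    p=np.stack([(u-K[0,2])/K[0,0]*Z,(v-K[1,2])/K[1,1]*Z,Z],-1)
    return p@d['T'][:3,:3].T+d['T'][:3,3]
def save(n,im): cv2.imwrite(f'pics/{n}.png',im[...,::-1])
E
python3 - <<'E'
from h import *
t=grab('top');s=grab('side')
save('both0',cv2.resize(np.vstack([t['color'],s['color']]),(480*1,600)))
save('top0',t['color']);save('side0',s['color'])
print(t['T'],s['T'],t['mtx'],get_state())
E
```

```text
pics
[[ 0.02690144 -0.99563306  0.08939309  0.48739555]
 [-0.99961169 -0.02744291 -0.00483343 -0.06182456]
 [ 0.00726553 -0.08922835 -0.9959847   1.10328992]
 [ 0.          0.          0.          1.        ]] [[-0.94763973 -0.2070824   0.24309634  0.23819488]
 [-0.3188921   0.57328031 -0.75475659  0.93386501]
 [ 0.01693446 -0.79275883 -0.60930014  0.91422913]
 [ 0.          0.          0.          1.        ]] [[405.0532542    0.         320.14686608]
 [  0.         405.0532542  193.86383068]
 [  0.           0.           1.        ]] {'time': 0.1, 'joints': array([-7.59724975e+01,  1.80008911e+01, -2.74690196e+00,  6.93397425e+01,
       -7.19945332e-04,  8.99995617e+01]), 'qvel': array([-0.00372058, -0.10873976,  0.15763912,  0.04018368, -0.05131907,
        0.07013083]), 'effort': array([-1.41481756e-03, -5.40766490e+01,  3.40541482e+01,  1.11174447e-02,
       -2.40969723e-05,  7.29010367e-06]), 'position': array([ 0.14531033, -0.58163501,  0.24152512]), 'tool_rot': array([[ 9.70177631e-01,  2.42394758e-01, -3.82506563e-04],
       [ 2.42395059e-01, -9.70176503e-01,  1.47917871e-03],
       [-1.25537146e-05, -1.52778380e-03, -9.99998833e-01]]), 'force': array([-0.6970005 , -0.10786228,  0.5999033 ]), 'moment': array([ 0.03072843,  0.02787227, -0.02420989]), 'finger_gap': 0.0853230870924255}
```

View pics/top0.png

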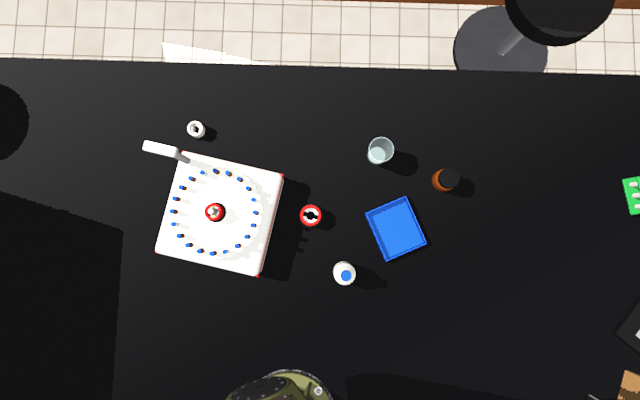

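View pics/side0.png

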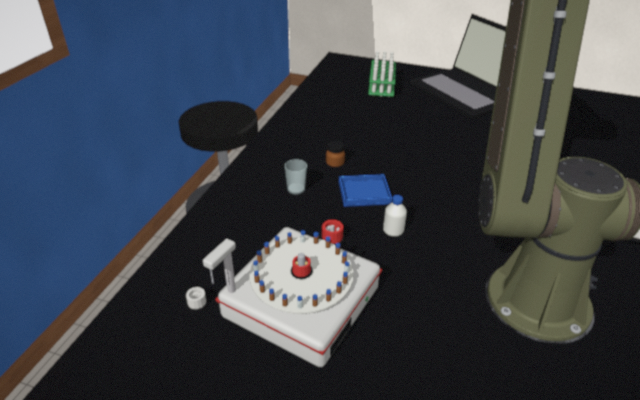

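The top picture shows three collar-like things: the red one on the spindle at (215,212), a loose red one on the bench at (311,215), and a white one at (196,129). The bench one looks bigger despite being farther from the camera, so the spindle one is the smaller red. I'll check that in a crop and measure.

```bash
python3 - <<'E'
from h import *
t=dict(np.load('top.npz'));s=dict(np.load('side.npz'))
a=cv2.resize(t['color'][172:252,175:335],(800,400),interpolation=cv2.INTER_CUBIC)
b=cv2.resize(s['color'][235:295,270:350],(400,300)[:2],interpolation=cv2.INTER_CUBIC)
c=cv2.resize(s['color'][210:250,310:363],(400,300),interpolation=cv2.INTER_CUBIC)
save('crop1',cv2.resize(np.vstack([a,np.hstack([b,c])]),(685,600)))
for n,d in(('top',t),('side',s)):
    P=cloud(d);C=d['color'].astype(int);r,g,bl=C[...,0],C[...,1],C[...,2]
    red=(r>120)&(g<70)&(bl<70)
    nc,L,st,ce=cv2.connectedComponentsWithStats(red.astype(np.uint8))
    for i in range(1,nc):
        if st[i,4]>15: q=P[L==i]; print(n,'red',st[i],q.mean(0).round(4),q.min(0).round(3),q.max(0).round(3))
    blue=(bl>110)&(r<90)&(bl>g+40)
    nc,L,st,ce=cv2.connectedComponentsWithStats(blue.astype(np.uint8))
    for i in range(1,nc):
        q=P[L==i]
        if 300<st[i,4]<8000:
            q=q[np.abs(q[:,2])<.04]
            if len(q)>50: rc=cv2.minAreaRect(q[:,:2].astype(np.float32)); print(n,'blue',st[i],rc,np.percentile(q[:,2],[5,50,95]))
P=cloud(t)
hs=(P[...,2]>.07)&(P[...,2]<.09)&(np.hypot(P[...,0]-.45,P[...,1]-.22)<.25)
print('housing',cv2.minAreaRect(P[hs][:,:2].astype(np.float32)))
hs=(P[...,2]>.092)&(P[...,2]<.106)&(np.hypot(P[...,0]-.45,P[...,1]-.22)<.2)
print('carousel',cv2.minEnclosingCircle(P[hs][:,:2].astype(np.float32)),np.median(P[hs][:,2]))
for u,v in((215,212),(214,208),(311,215),(196,129),(380,150),(447,180),(345,274),(396,229),(152,147)): print(u,v,px(t,u,v).round(4))
E
```

```text
top red [433 176   6  12  17] [ 0.6258 -0.3739  0.0194] [ 0.611 -0.381  0.012] [ 0.643 -0.371  0.029]
top red [205 203  19  18 103] [0.5235 0.1863 0.1269] [0.505 0.169 0.104] [0.546 0.208 0.135]
top red [300 204  21  22 133] [ 0.5278 -0.0425  0.0376] [ 0.487 -0.069 -0.003] [ 0.558 -0.014  1.103]
top blue [ 365  196   62   66 2457] ((0.4975985586643219, -0.2721962332725525), (0.14570651948451996, 0.12086009979248047), 24.848346710205078) [-0.00037567  0.00368332  0.02126463]
side red [322 220  21  24 276] [ 0.5239 -0.0337  0.036 ] [ 0.238 -0.111 -0.001] [0.569 0.934 0.914]
side red [292 257  18  20 167] [0.5207 0.2043 0.1197] [0.506 0.177 0.103] [0.545 0.213 0.134]
side blue [ 339  174   64   32 1479] ((0.49466779828071594, -0.27245771884918213), (0.14920660853385925, 0.13080951571464539), 25.093276977539062) [0.00109932 0.00585309 0.02165959]
housing ((0.5268699526786804, 0.18892867863178253), (0.269239217042923, 0.2685093581676483), 78.18583679199219)
carousel ((0.5264794826507568, 0.18979761004447937), 0.11507675796747208) 0.09914679576744856
215 212 [0.5238 0.1823 0.1381]
214 208 [0.5332 0.1847 0.1399]
311 215 [ 0.5279 -0.0439  0.002 ]
196 129 [7.571e-01 2.811e-01 4.000e-04]
380 150 [ 0.7118 -0.2287  0.0042]
447 180 [ 0.6258 -0.3944  0.0639]
345 274 [ 0.3835 -0.132   0.11  ]
396 229 [ 0.4962 -0.2749  0.0048]
152 147 [0.6613 0.3098 0.2144]
```

View pics/crop1.png

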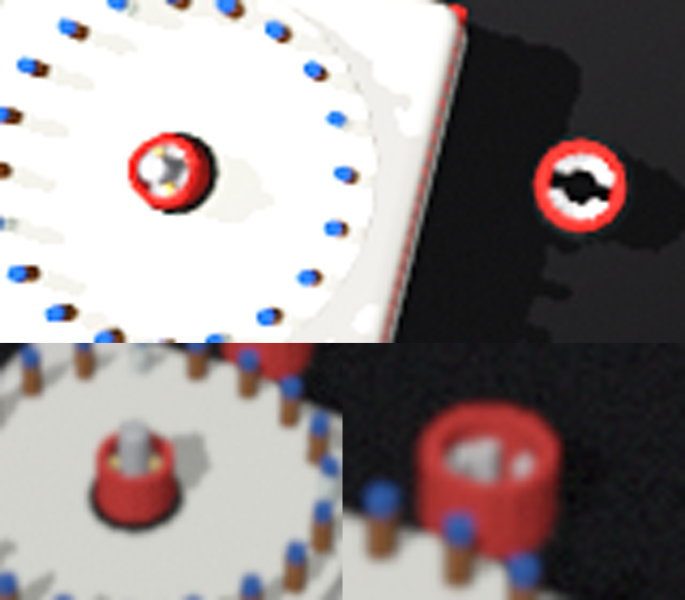

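The crop settles it. The spindle collar has the black foot and the brass pin ends, and is 18 px across. The bench collar is 21 px, so it is the larger one. I'm taking the collar at about (0.527, 0.189). Next I move closer and watch how joint 6 follows.

Call:
jog_arm(
  steps=[0, 0, 0, 3.4, 3.3, 0, 0, 0, 0, 0, 3.4, 3.3, 0, 0, 0, 0, 0, 3.4, 3.3, 0, 0, 0, 0, 0, 3.4, 3.3, 0, 0, 0, 0, 0, 3.4, 3.3, 0, 0],
)

```text
time: 0.6
position: [0.3162, -0.4155, 0.242]
tool_rot: [[0.97, 0.242, -0.0], [0.242, -0.97, 0.0], [-0.0, -0.0, -1.0]]
force: [1.0, -0.7, 0.0]
finger_gap: 0.0852
```

```bash
python3 - <<'E'
from h import *
from scipy.optimize import least_squares
s=get_state(); print(s['joints'].round(1),s['position'].round(4))
for n in('top','side'):
    d=dict(np.load(n+'.npz'));P=cloud(d)
    r=np.hypot(P[...,0]-.5265,P[...,1]-.189)
    m=(r<.03)&(P[...,2]>.142);print(n,'spindle',P[m].mean(0).round(4),P[m].min(0).round(4),P[m].max(0).round(4),m.sum())
    m=(r<.17)&(P[...,2]>.093)&(P[...,2]<.104)
    q=P[m][:,:2].astype(np.float32);print('carousel',cv2.minEnclosingCircle(q))
    # collar rim by depth 0.126..0.136
    m=(r<.03)&(P[...,2]>.129)&(P[...,2]<.136);q=P[m];print('rim',cv2.minEnclosingCircle(q[:,:2].astype(np.float32)),q.mean(0))
    m=(r<.22)&(P[...,2]>.074)&(P[...,2]<.086)
    print('housing',cv2.minAreaRect(P[m][:,:2].astype(np.float32)))
E
```

```text
[-52.7   9.6 -13.5  67.    0.  113.3] [ 0.3162 -0.4155  0.242 ]
top spindle [0.5266 0.1887 0.1506] [0.5206 0.1811 0.1445] [0.5328 0.1956 0.1552] 38
carousel ((0.5464827418327332, 0.19890941679477692), 0.13624049723148346)
rim ((0.5264085531234741, 0.1891033947467804), 0.020421553403139114) [0.52577756 0.18936378 0.13148402]
housing ((0.5267712473869324, 0.18881072103977203), (0.2658746540546417, 0.2652289569377899), 78.07545471191406)
side spindle [0.5246 0.1931 0.1501] [0.5173 0.1824 0.1438] [0.5316 0.2002 0.1545] 43
carousel ((0.5454858541488647, 0.20471900701522827), 0.13942623138427734)
rim ((0.5251122117042542, 0.19055326282978058), 0.02186042070388794) [0.52397272 0.19405275 0.13167942]
housing ((0.5249114036560059, 0.19141250848770142), (0.26903972029685974, 0.2674906551837921), 78.30561828613281)
```

Call:
jog_arm(
  steps=[0, 0, 0.095, 3.4, 3.3, 0, 0, 0, 0, 0.095, 3.4, 3.3, 0, 0, 0, 0, 0.095, 3.4, 3.3, 0, 0, 0, 0, 0.095, 3.4, 3.3, 0, 0, 0, 0, 0.095, 0.74, 4.73, 0, 0],
)

```text
time: 1.1
position: [0.4618, -0.2369, 0.2418]
tool_rot: [[0.749, 0.662, 0.001], [0.662, -0.749, -0.0], [0.001, 0.001, -1.0]]
force: [0.5, 0.7, -0.0]
finger_gap: 0.0853
```

Call:
jog_arm(
  steps=[0, 0, 0.095, 0.74, 4.73, 0, 0, 0, 0, 0.095, 0.74, 4.73, 0, 0, 0, 0, 0.095, 0.74, 4.73, 0, 0, 0, 0, 0.095, 0.74, 4.73, 0, 0, 0, 0, 0.095, 0.74, 4.73, 0, 0],
)

```text
time: 1.6
position: [0.4955, 0.0006, 0.2421]
tool_rot: [[0.364, 0.932, -0.0], [0.932, -0.364, -0.0], [-0.0, -0.0, -1.0]]
force: [0.6, -0.4, 0.3]
finger_gap: 0.0854
```

Call:
jog_arm(
  steps=[0, 0, 0.095, 0.74, 4.73, 0, 0, 0, 0, 0.095, 0.74, 4.73, 0, 0, 0, 0, 0.095, 0.74, 4.73, 0, 0, 0, 0, 0.095, 0.74, 4.73, 0, 0, 0, 0, 0, 0, 0, 0, 0],
)

```text
time: 2.1
position: [0.5256, 0.1931, 0.2416]
tool_rot: [[-0.012, 1.0, -0.0], [1.0, 0.012, 0.002], [0.002, -0.0, -1.0]]
force: [0.2, -0.3, -0.1]
finger_gap: 0.0852
```

Call:
jog_arm(
  steps=[0, 0, 0, 0, -0.3, -3, 0, 0, 0, 0, 0, 0, -3, 0.2, 0, 0, 0, 0, 0, -3, 0.3, 0, 0, 0, 0, 0, 0, 0.3, 0, 0, 0, 0, 0, 0, 0.3],
)

```text
time: 2.6
position: [0.5249, 0.1843, 0.1523]
tool_rot: [[-0.003, 1.0, -0.002], [1.0, 0.003, -0.001], [-0.001, -0.002, -1.0]]
force: [-0.5, 0.1, -0.0]
finger_gap: 0.0601
```

```bash
python3 - <<'E'
from h import *
t=grab('top');s=grab('side');st=get_state();print(st['position'],st['force'],st['finger_gap'])
a=cv2.resize(s['color'][215:315,240:360],(480,400),interpolation=cv2.INTER_CUBIC)
b=cv2.resize(t['color'][160:260,165:225],(240,400),interpolation=cv2.INTER_CUBIC)
save('near1',np.hstack([a,b]))
E
```

```text
[0.52645771 0.18497273 0.15399241] [0.35656445 0.15376018 0.53147935] 0.05983995477589852
```

View pics/near1.png

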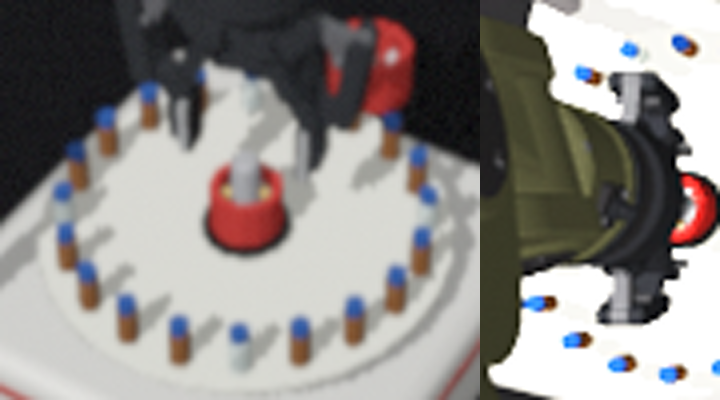

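The side view shows both fingers straddling the collar, about 5 mm short in y, with the tips still above the carousel. I'll shift y by +5 mm, go lower and measure the tip height.

Call:
jog_arm(
  steps=[0, 0, 0, 0.05, 0.5, -1, 0.4, 0, 0, 0, 0, 0, -1, 0.45, 0, 0, 0, 0, 0, 0, 0.45, 0, 0, 0, 0, 0, 0, 0.45, 0, 0, 0, 0, 0, 0, 0.45],
)

```text
time: 3.2
position: [0.526, 0.1899, 0.1324]
tool_rot: [[-0.004, 1.0, 0.0], [1.0, 0.004, -0.0], [-0.0, 0.0, -1.0]]
force: [-0.0, -0.5, 0.1]
finger_gap: 0.047
```

```bash
python3 - <<'E'
from h import *
s=grab('side');st=get_state();print(st['position'],st['force'],st['moment'],st['finger_gap'])
P=cloud(s);C=s['color'].astype(int)
dark=(C.max(-1)<140)&((C.max(-1)-C.min(-1))<25)
for sx in(-1,1):
    m=dark&(abs(P[...,1]-.19)<.02)&(sx*(P[...,0]-.526)>.02)&(sx*(P[...,0]-.526)<.06)&(P[...,2]>.106)&(P[...,2]<.2)
    z=P[m];print(sx,len(z),np.percentile(z[:,2],[0,2,5,10,20]).round(4),z[z[:,2]<z[:,2].min()+.012].mean(0))
a=cv2.resize(s['color'][225:305,255:355],(600,480),interpolation=cv2.INTER_CUBIC)
save('near2',a)
E
```

```text
[0.52608219 0.18993084 0.13255453] [-0.3633766   1.40782619  0.43793185] [-0.05748191  0.04401947 -0.00583106] 0.046724010157122714
-1 280 [0.1063 0.1262 0.1343 0.1423 0.1561] [0.50206424 0.19214215 0.10662778]
1 279 [0.1068 0.1314 0.1351 0.1414 0.1544] [0.54661092 0.19846742 0.10680817]
```

View pics/near2.png

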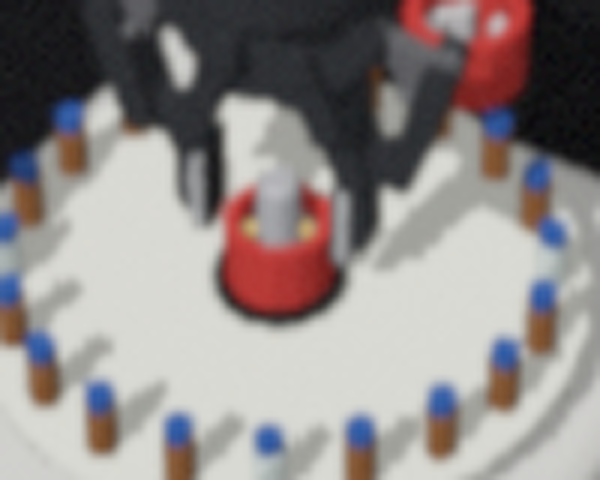

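The tips sit at about z=0.126, roughly 6 mm below the TCP at this gap, and the fingers are on either side of the collar. I'll open slightly, descend 15 mm, then close in stages while watching the force.

Call:
jog_arm(
  steps=[0, 0, 0, 0, 0, 0, 0.35, 0, 0, 0, 0, 0, -0.5, 0.35, 0, 0, 0, 0, 0, -0.5, 0.35, 0, 0, 0, 0, 0, -0.5, 0.35, 0, 0, 0, 0, 0, 0, 0.4],
)

```text
time: 3.75
position: [0.5252, 0.1896, 0.1162]
tool_rot: [[-0.004, 1.0, -0.002], [1.0, 0.004, -0.001], [-0.001, -0.002, -1.0]]
force: [-0.2, -0.8, -0.5]
finger_gap: 0.0508
```

Call:
jog_arm(
  steps=[0, 0, 0, 0, 0, 0, 0.44, 0, 0, 0, 0, 0, 0, 0.46, 0, 0, 0, 0, 0, 0, 0.46, 0, 0, 0, 0, 0, 0, 0.46, 0, 0, 0, 0, 0, 0, 0.46],
)

```text
time: 4.25
position: [0.526, 0.1899, 0.1175]
tool_rot: [[-0.004, 1.0, 0.0], [1.0, 0.004, 0.0], [0.0, 0.0, -1.0]]
force: [-0.3, 0.1, 0.4]
finger_gap: 0.0462
```

Call:
jog_arm(
  steps=[0, 0, 0, 0, 0, 0, 0.475, 0, 0, 0, 0, 0, 0, 0.475, 0, 0, 0, 0, 0, 0, 0.475],
)

```text
time: 4.55
position: [0.5259, 0.1899, 0.1173]
tool_rot: [[-0.004, 1.0, 0.0], [1.0, 0.004, 0.0], [0.0, 0.0, -1.0]]
force: [0.0, -0.2, 0.2]
finger_gap: 0.0448
```

Call:
jog_arm(
  steps=[0, 0, 0, 0, 0, 0, 0.49, 0, 0, 0, 0, 0, 0, 0.49, 0, 0, 0, 0, 0, 0, 0.49],
)

```text
time: 4.85
position: [0.5259, 0.1899, 0.1173]
tool_rot: [[-0.004, 1.0, -0.0], [1.0, 0.004, 0.0], [0.0, -0.0, -1.0]]
force: [0.6, -0.1, 0.4]
finger_gap: 0.0434
```

Call:
jog_arm(
  steps=[0, 0, 0, 0, 0, 0, 0.498, 0, 0, 0, 0, 0, 0, 0.498, 0, 0, 0, 0, 0, 0, 0.498],
)

```text
time: 5.15
position: [0.5259, 0.1899, 0.1173]
tool_rot: [[-0.004, 1.0, -0.0], [1.0, 0.004, -0.0], [-0.0, -0.0, -1.0]]
force: [-0.4, -0.2, -0.4]
finger_gap: 0.0428
```

Call:
jog_arm(
  steps=[0, 0, 0, 0, 0, 0, 0.506, 0, 0, 0, 0, 0, 0, 0.506, 0, 0, 0, 0, 0, 0, 0.506],
)

```text
time: 5.45
position: [0.5259, 0.1899, 0.1173]
tool_rot: [[-0.004, 1.0, 0.0], [1.0, 0.004, -0.0], [-0.0, 0.0, -1.0]]
force: [-0.3, -0.1, 0.8]
finger_gap: 0.0422
```

Call:
jog_arm(
  steps=[0, 0, 0, 0, 0, 0, 0.512, 0, 0, 0, 0, 0, 0, 0.512, 0, 0, 0, 0, 0, 0, 0.512],
)

```text
time: 5.75
position: [0.5259, 0.1899, 0.1173]
tool_rot: [[-0.004, 1.0, 0.0], [1.0, 0.004, -0.0], [-0.0, 0.0, -1.0]]
force: [-0.2, -0.4, -0.3]
finger_gap: 0.0417
```

Call:
jog_arm(
  steps=[0, 0, 0, 0, 0, 0, 0.518, 0, 0, 0, 0, 0, 0, 0.518, 0, 0, 0, 0, 0, 0, 0.518],
)

```text
time: 6.05
position: [0.5258, 0.1899, 0.1173]
tool_rot: [[-0.004, 1.0, -0.0], [1.0, 0.004, -0.0], [-0.0, -0.0, -1.0]]
force: [0.1, 0.1, 0.5]
finger_gap: 0.0412
```

Call:
jog_arm(
  steps=[0, 0, 0, 0, 0, 0, 0.524, 0, 0, 0, 0, 0, 0, 0.524, 0, 0, 0, 0, 0, 0, 0.524],
)

```text
time: 6.35
position: [0.5257, 0.1899, 0.1173]
tool_rot: [[-0.004, 1.0, -0.0], [1.0, 0.004, -0.0], [-0.0, -0.0, -1.0]]
force: [-0.5, -0.2, 0.7]
finger_gap: 0.0409
```

Call:
jog_arm(
  steps=[0, 0, 0, 0, 0, 0, 0.53, 0, 0, 0, 0, 0, 0, 0.53, 0, 0, 0, 0, 0, 0, 0.53],
)

```text
time: 6.65
position: [0.5257, 0.1899, 0.1173]
tool_rot: [[-0.004, 1.0, -0.0], [1.0, 0.004, 0.0], [0.0, -0.0, -1.0]]
force: [-2.0, -0.5, 2.6]
finger_gap: 0.0401
```

```bash
python3 - <<'E'
from h import *
for k in range(1):
    s=get_state();print(s['position'].round(5),s['force'].round(2),s['moment'].round(3),s['finger_gap'],s['joints'].round(2))
E
```

```text
[0.5257  0.18988 0.11731] [-2.   -0.48  2.62] [-0.019  0.547  0.049] 0.040103509030858915 [ 1.9850e+01  1.8270e+01 -1.9310e+01  5.2440e+01  1.0000e-02  1.0962e+02]
```

Gripped at 40.1 mm with a small side and down load (-2.0 N, +2.6 N). I'll trim that off, then tighten.

Call:
jog_arm(
  steps=[0, 0, 0, -0.02, 0, 0.03, 0.53, 0, 0, 0, 0, 0, 0, 0.53, 0, 0, 0, 0, 0, 0, 0.53],
)

```text
time: 6.95
position: [0.5259, 0.1898, 0.1174]
tool_rot: [[-0.004, 1.0, 0.0], [1.0, 0.004, -0.0], [-0.0, 0.0, -1.0]]
force: [-0.0, 0.6, -2.2]
finger_gap: 0.04
```

Call:
jog_arm(
  steps=[0, 0, 0, 0, 0, 0, 0.56, 0, 0, 0, 0, 0, 0, 0.56, 0, 0, 0, 0, 0, 0, 0.56],
)

```text
time: 7.25
position: [0.5259, 0.1899, 0.1177]
tool_rot: [[-0.004, 1.0, 0.0], [1.0, 0.004, -0.0], [-0.0, 0.0, -1.0]]
force: [0.4, 0.3, -0.5]
finger_gap: 0.039
```

Call:
jog_arm(
  steps=[0, 0, 0, 0, 0, 0, 0.62, 0, 0, 0, 0, 0, 0, 0.62, 0, 0, 0, 0, 0, 0, 0.62],
)

```text
time: 7.55
position: [0.5259, 0.1899, 0.1177]
tool_rot: [[-0.004, 1.0, 0.0], [1.0, 0.004, -0.0], [-0.0, 0.0, -1.0]]
force: [-0.4, -2.0, 0.2]
finger_gap: 0.0389
```

Call:
jog_arm(
  steps=[0, 0, 0, 0, 0, 0.02, 0.62, 0, 0, 0, 0, 0, 0, 0.62, 0, 0, 0, 0, 0, 0, 0.62],
)

```text
time: 7.85
position: [0.5256, 0.19, 0.1177]
tool_rot: [[-0.004, 1.0, -0.0], [1.0, 0.004, 0.0], [0.0, -0.0, -1.0]]
force: [0.8, 1.2, -0.5]
finger_gap: 0.0384
```

Call:
jog_arm(
  steps=[0, 0, 0, 0, 0, 0.05, 0.62, 0, 0, 0, 0, 0, 0, 0.62, 0, 0, 0, 0, 0, 0, 0.62],
)

```text
time: 8.15
position: [0.5256, 0.1899, 0.1182]
tool_rot: [[-0.004, 1.0, -0.0], [1.0, 0.004, -0.0], [-0.0, -0.0, -1.0]]
force: [-0.0, 0.4, -1.5]
finger_gap: 0.0385
```

Call:
jog_arm(
  steps=[0, 0, 0, 0, 0, 0.04, 0.62, 0, 0, 0, 0, 0, 0, 0.62, 0, 0, 0, 0, 0, 0, 0.62],
)

```text
time: 8.45
position: [0.5257, 0.1899, 0.1187]
tool_rot: [[-0.004, 1.0, -0.0], [1.0, 0.004, -0.0], [-0.0, -0.0, -1.0]]
force: [-0.7, -0.4, -2.0]
finger_gap: 0.0391
```

Call:
jog_arm(
  steps=[0, 0, 0, 0, 0, 0.03, 0.62, 0, 0, 0, 0, 0, 0, 0.62, 0, 0, 0, 0, 0, 0, 0.62],
)

```text
time: 8.75
position: [0.5256, 0.1898, 0.1188]
tool_rot: [[-0.004, 1.0, -0.0], [1.0, 0.004, -0.0], [-0.0, -0.0, -1.0]]
force: [0.7, -0.8, -3.4]
finger_gap: 0.0387
```

Call:
jog_arm(
  steps=[0, 0, 0, 0, 0, 0.03, 0.62, 0, 0, 0, 0, 0, 0, 0.62, 0, 0, 0, 0, 0, 0, 0.62],
)

```text
time: 9.05
position: [0.5256, 0.1899, 0.119]
tool_rot: [[-0.004, 1.0, -0.0], [1.0, 0.004, -0.0], [-0.0, -0.0, -1.0]]
force: [1.5, 0.7, -6.4]
finger_gap: 0.0389
```

Pin contact felt: -6.4 N, at roughly 15 N/mm. I'll ease the pull and start turning anticlockwise. The first 12° cannot release it.

Call:
jog_arm(
  steps=[0, 0, 0.05, 0, 0, -0.02, 0.62, 0, 0, 0.05, 0, 0, 0, 0.62, 0, 0, 0, 0, 0, 0, 0.62, 0, 0, 0, 0, 0, 0, 0.62],
)

```text
time: 9.45
position: [0.5255, 0.1897, 0.119]
tool_rot: [[-0.103, 0.995, -0.0], [0.995, 0.103, -0.0], [-0.0, -0.0, -1.0]]
force: [0.2, -0.6, -5.2]
finger_gap: 0.0387
```

Call:
jog_arm(
  steps=[0, 0, 0.05, 0, 0, 0, 0.62, 0, 0, 0.05, 0, 0, 0, 0.62, 0, 0, 0, 0, 0, 0, 0.62, 0, 0, 0, 0, 0, 0, 0.62],
)

```text
time: 9.85
position: [0.5255, 0.1898, 0.119]
tool_rot: [[-0.201, 0.98, -0.0], [0.98, 0.201, -0.0], [-0.0, -0.001, -1.0]]
force: [0.2, -0.7, -6.0]
finger_gap: 0.0385
```

Call:
jog_arm(
  steps=[0, 0, 0.035, 0, 0, 0, 0.62, 0, 0, 0.035, 0, 0, 0, 0.62, 0, 0, 0, 0, 0, 0, 0.62, 0, 0, 0, 0, 0, 0, 0.62],
)

```text
time: 10.25
position: [0.5255, 0.1898, 0.119]
tool_rot: [[-0.269, 0.963, -0.0], [0.963, 0.269, -0.0], [-0.0, -0.0, -1.0]]
force: [0.7, -0.1, -6.5]
finger_gap: 0.039
```

Call:
jog_arm(
  steps=[0, 0, 0.035, 0, 0, 0, 0.62, 0, 0, 0.035, 0, 0, 0, 0.62, 0, 0, 0, 0, 0, 0, 0.62, 0, 0, 0, 0, 0, 0, 0.62],
)

```text
time: 10.65
position: [0.5256, 0.1898, 0.119]
tool_rot: [[-0.336, 0.942, -0.0], [0.942, 0.336, -0.0], [-0.0, -0.0, -1.0]]
force: [0.3, -1.1, -7.6]
finger_gap: 0.0387
```

Call:
jog_arm(
  steps=[0, 0, 0.035, 0, 0, -0.01, 0.62, 0, 0, 0.035, 0, 0, 0, 0.62, 0, 0, 0, 0, 0, 0, 0.62, 0, 0, 0, 0, 0, 0, 0.62],
)

```text
time: 11.05
position: [0.5257, 0.1899, 0.119]
tool_rot: [[-0.401, 0.916, -0.0], [0.916, 0.401, -0.0], [-0.0, -0.0, -1.0]]
force: [-0.9, -0.9, -6.0]
finger_gap: 0.0386
```

Call:
jog_arm(
  steps=[0, 0, 0.035, 0, 0, 0, 0.62, 0, 0, 0.035, 0, 0, 0, 0.62, 0, 0, 0, 0, 0, 0, 0.62, 0, 0, 0, 0, 0, 0, 0.62],
)

```text
time: 11.45
position: [0.5258, 0.1899, 0.1191]
tool_rot: [[-0.464, 0.886, 0.0], [0.886, 0.464, 0.0], [0.0, 0.0, -1.0]]
force: [-0.4, -0.5, -4.6]
finger_gap: 0.0389
```

Call:
jog_arm(
  steps=[0, 0, 0.03, 0, 0, 0, 0.62, 0, 0, 0.03, 0, 0, 0, 0.62, 0, 0, 0, 0, 0, 0, 0.62, 0, 0, 0, 0, 0, 0, 0.62],
)

```text
time: 11.85
position: [0.5258, 0.1899, 0.119]
tool_rot: [[-0.517, 0.856, 0.0], [0.856, 0.517, 0.0], [-0.0, 0.0, -1.0]]
force: [0.5, 0.2, -6.2]
finger_gap: 0.0383
```

Call:
jog_arm(
  steps=[0, 0, 0, 0, 0, 0.02, 0.62, 0, 0, 0, 0, 0, 0, 0.62, 0, 0, 0, 0, 0, 0, 0.62],
)

```text
time: 12.15
position: [0.5258, 0.1899, 0.1191]
tool_rot: [[-0.518, 0.856, 0.0], [0.856, 0.518, -0.0], [-0.0, -0.0, -1.0]]
force: [1.8, 0.2, -7.9]
finger_gap: 0.0387
```

Still held at 31°, so I keep turning.

Call:
jog_arm(
  steps=[0, 0, 0.035, 0, 0, 0, 0.62, 0, 0, 0.035, 0, 0, 0, 0.62, 0, 0, 0, 0, 0, 0, 0.62, 0, 0, 0, 0, 0, 0, 0.62],
)

```text
time: 12.55
position: [0.5256, 0.1898, 0.1191]
tool_rot: [[-0.575, 0.818, -0.0], [0.818, 0.575, -0.0], [-0.0, -0.0, -1.0]]
force: [1.1, -0.9, -8.3]
finger_gap: 0.0387
```

Call:
jog_arm(
  steps=[0, 0, 0.035, 0, 0, 0, 0.62, 0, 0, 0.035, 0, 0, 0, 0.62, 0, 0, 0, 0, 0, 0, 0.62, 0, 0, 0, 0, 0, 0, 0.62],
)

```text
time: 12.95
position: [0.5256, 0.1898, 0.119]
tool_rot: [[-0.631, 0.776, -0.0], [0.776, 0.631, -0.0], [-0.0, -0.0, -1.0]]
force: [1.2, -0.8, -9.1]
finger_gap: 0.0388
```

Call:
jog_arm(
  steps=[0, 0, 0.035, 0, 0, -0.02, 0.62, 0, 0, 0.035, 0, 0, 0, 0.62, 0, 0, 0, 0, 0, 0, 0.62, 0, 0, 0, 0, 0, 0, 0.62],
)

```text
time: 13.35
position: [0.5256, 0.1898, 0.119]
tool_rot: [[-0.684, 0.73, -0.0], [0.73, 0.684, -0.0], [0.0, -0.0, -1.0]]
force: [0.7, -0.7, -7.4]
finger_gap: 0.0388
```

Call:
jog_arm(
  steps=[0, 0, 0.035, 0, 0, 0, 0.62, 0, 0, 0.035, 0, 0, 0, 0.62, 0, 0, 0, 0, 0, 0, 0.62, 0, 0, 0, 0, 0, 0, 0.62],
)

```text
time: 13.75
position: [0.5256, 0.1898, 0.119]
tool_rot: [[-0.733, 0.68, -0.0], [0.68, 0.733, -0.0], [0.0, -0.0, -1.0]]
force: [-0.1, -0.6, -7.5]
finger_gap: 0.0383
```

At 47°, still held, with a pull of about 7 N.

Call:
jog_arm(
  steps=[0, 0, 0.035, 0, 0, -0.01, 0.62, 0, 0, 0.035, 0, 0, 0, 0.62, 0, 0, 0, 0, 0, 0, 0.62, 0, 0, 0, 0, 0, 0, 0.62],
)

```text
time: 14.15
position: [0.5257, 0.1899, 0.119]
tool_rot: [[-0.779, 0.627, 0.0], [0.627, 0.779, 0.0], [-0.0, 0.0, -1.0]]
force: [0.4, -1.2, -7.3]
finger_gap: 0.0384
```

Call:
jog_arm(
  steps=[0, 0, 0.035, 0, 0, 0, 0.62, 0, 0, 0.035, 0, 0, 0, 0.62, 0, 0, 0, 0, 0, 0, 0.62, 0, 0, 0, 0, 0, 0, 0.62],
)

```text
time: 14.55
position: [0.5258, 0.1898, 0.119]
tool_rot: [[-0.821, 0.571, 0.0], [0.571, 0.821, -0.0], [-0.0, -0.0, -1.0]]
force: [0.7, -2.3, -5.2]
finger_gap: 0.0388
```

Call:
jog_arm(
  steps=[0, 0, 0.035, 0, 0, 0, 0.62, 0, 0, 0.035, 0, 0, 0, 0.62, 0, 0, 0, 0, 0, 0, 0.62, 0, 0, 0, 0, 0, 0, 0.62],
)

```text
time: 14.95
position: [0.5259, 0.19, 0.1191]
tool_rot: [[-0.859, 0.513, 0.0], [0.513, 0.859, 0.0], [-0.0, 0.0, -1.0]]
force: [-0.2, -1.5, -5.7]
finger_gap: 0.0385
```

Call:
jog_arm(
  steps=[0, 0, 0.03, 0, 0, 0, 0.62, 0, 0, 0.03, 0, 0, 0, 0.62, 0, 0, 0, 0, 0, 0, 0.62, 0, 0, 0, 0, 0, 0, 0.62],
)

```text
time: 15.35
position: [0.5259, 0.1902, 0.1192]
tool_rot: [[-0.888, 0.459, 0.001], [0.459, 0.888, 0.001], [-0.0, 0.001, -1.0]]
force: [0.5, -0.8, -2.9]
finger_gap: 0.0385
```

The force dropped to -2.9 N and the tool rose at about 62°. I'll probe upward gently.

Call:
jog_arm(
  steps=[0, 0, 0, 0, 0, 0.03, 0.62, 0, 0, 0, 0, 0, 0, 0.62, 0, 0, 0, 0, 0, 0, 0.62],
)

```text
time: 15.65
position: [0.5258, 0.1901, 0.1192]
tool_rot: [[-0.889, 0.459, 0.0], [0.459, 0.889, 0.0], [0.0, 0.0, -1.0]]
force: [0.8, 1.2, -3.1]
finger_gap: 0.0383
```

```bash
python3 - <<'E'
from h import *
s=get_state();print(s['position'].round(5),s['force'].round(2),s['moment'].round(3),s['joints'].round(2))
E
```

```text
[0.52582 0.19012 0.11925] [ 0.8   1.16 -3.1 ] [ 0.15  -0.033  0.051] [ 1.987e+01  1.816e+01 -1.918e+01  5.264e+01  2.000e-02  4.718e+01]
```

Call:
jog_arm(
  steps=[0, 0, 0.03, 0, 0, 0, 0.62, 0, 0, 0, 0, 0, 0, 0.62, 0, 0, 0, 0, 0, 0, 0.62],
)

```text
time: 15.95
position: [0.5259, 0.1899, 0.1193]
tool_rot: [[-0.902, 0.432, 0.0], [0.432, 0.902, 0.0], [-0.0, 0.0, -1.0]]
force: [0.6, 0.7, -3.2]
finger_gap: 0.0387
```

Call:
jog_arm(
  steps=[0, 0, 0, 0, 0, 0.03, 0.62, 0, 0, 0, 0, 0, 0, 0.62, 0, 0, 0, 0, 0, 0, 0.62],
)

```text
time: 16.25
position: [0.5258, 0.1899, 0.1195]
tool_rot: [[-0.902, 0.432, 0.0], [0.432, 0.902, 0.0], [-0.0, 0.0, -1.0]]
force: [1.6, 1.0, -4.1]
finger_gap: 0.0385
```

Call:
jog_arm(
  steps=[0, 0, 0, 0, 0, 0.04, 0.62, 0, 0, 0, 0, 0, 0, 0.62, 0, 0, 0, 0, 0, 0, 0.62],
)

```text
time: 16.55
position: [0.5257, 0.1899, 0.1197]
tool_rot: [[-0.902, 0.432, -0.0], [0.432, 0.902, 0.0], [0.0, -0.0, -1.0]]
force: [1.9, 1.2, -8.2]
finger_gap: 0.0388
```

Call:
jog_arm(
  steps=[0, 0, 0, 0, 0, 0.03, 0.62, 0, 0, 0, 0, 0, 0, 0.62, 0, 0, 0, 0, 0, 0, 0.62],
)

```text
time: 16.85
position: [0.5257, 0.1899, 0.1199]
tool_rot: [[-0.902, 0.432, -0.0], [0.432, 0.902, -0.0], [0.0, -0.0, -1.0]]
force: [3.6, 2.4, -11.5]
finger_gap: 0.0388
```

Still caught, now with a side load, so it may be only partly in the slot. I'll ease off and turn a little more.

Call:
jog_arm(
  steps=[0, 0, 0, 0, 0, -0.06, 0.62, 0, 0, 0, 0, 0, 0, 0.62, 0, 0, 0.03, 0, 0, 0, 0.62, 0, 0, 0, 0, 0, 0, 0.62, 0, 0, 0, 0, 0, 0, 0.62],
)

```text
time: 17.35
position: [0.5257, 0.1899, 0.1198]
tool_rot: [[-0.914, 0.405, 0.0], [0.405, 0.914, 0.0], [-0.0, 0.0, -1.0]]
force: [1.1, 1.4, -4.7]
finger_gap: 0.0386
```

Call:
jog_arm(
  steps=[0, 0, 0.03, 0, 0, 0, 0.62, 0, 0, 0, 0, 0, 0, 0.62, 0, 0, 0, 0, 0, 0, 0.62],
)

```text
time: 17.65
position: [0.5257, 0.1899, 0.1198]
tool_rot: [[-0.926, 0.377, 0.0], [0.377, 0.926, 0.0], [-0.0, 0.0, -1.0]]
force: [0.6, -0.1, -3.1]
finger_gap: 0.0387
```

Call:
jog_arm(
  steps=[0, 0, 0, 0, 0, 0.04, 0.62, 0, 0, 0, 0, 0, 0, 0.62, 0, 0, 0, 0, 0, 0, 0.62],
)

```text
time: 17.95
position: [0.5256, 0.1899, 0.12]
tool_rot: [[-0.926, 0.377, -0.0], [0.377, 0.926, 0.0], [0.0, 0.0, -1.0]]
force: [1.2, 0.9, -2.7]
finger_gap: 0.039
```

Call:
jog_arm(
  steps=[0, 0, 0, 0, 0, 0.04, 0.62, 0, 0, 0, 0, 0, 0, 0.62, 0, 0, 0, 0, 0, 0, 0.62],
)

```text
time: 18.25
position: [0.5256, 0.1899, 0.1203]
tool_rot: [[-0.926, 0.377, -0.0], [0.377, 0.926, 0.0], [0.0, -0.0, -1.0]]
force: [1.1, 1.8, -5.6]
finger_gap: 0.0386
```

```bash
python3 - <<'E'
from h import *
s=get_state();print(s['position'].round(5),s['force'].round(2),s['moment'].round(3),s['joints'].round(2))
s=grab('side');a=cv2.resize(s['color'][230:300,260:350],(720,560),interpolation=cv2.INTER_CUBIC)
save('near3',a)
E
```

```text
[0.52559 0.18995 0.12027] [ 1.11  1.77 -5.61] [ 0.251 -0.181  0.012] [ 1.986e+01  1.810e+01 -1.911e+01  5.280e+01  1.000e-02  4.202e+01]
```

View pics/near3.png

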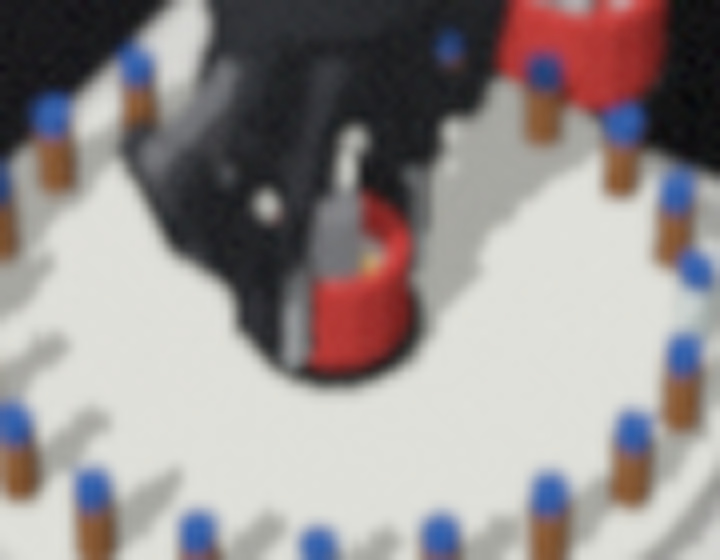

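The picture shows the collar still gripped squarely, with the foot at the carousel and a brass pin end visible at (370,262). The z torque is about 0, so it isn't jammed in rotation. I'll carry on in small turns with less pull and the side load relieved.

Call:
jog_arm(
  steps=[0, 0, 0.025, 0.01, 0.02, -0.02, 0.62, 0, 0, 0.025, 0, 0, 0, 0.62, 0, 0, 0, 0, 0, 0, 0.62, 0, 0, 0, 0, 0, 0, 0.62],
)

```text
time: 18.7
position: [0.5257, 0.19, 0.1203]
tool_rot: [[-0.944, 0.33, -0.0], [0.33, 0.944, -0.0], [0.0, -0.0, -1.0]]
force: [0.3, -0.3, -3.0]
finger_gap: 0.0387
```

Call:
jog_arm(
  steps=[0, 0, 0, 0, 0, 0.04, 0.62, 0, 0, 0, 0, 0, 0, 0.62, 0, 0, 0, 0, 0, 0, 0.62],
)

```text
time: 19.0
position: [0.5257, 0.1901, 0.1206]
tool_rot: [[-0.944, 0.33, -0.0], [0.33, 0.944, 0.0], [0.0, 0.0, -1.0]]
force: [0.0, 1.5, -3.2]
finger_gap: 0.0385
```

```bash
python3 - <<'E'
from h import *
s=get_state();print(s['position'].round(5),s['force'].round(2),s['moment'].round(3),s['joints'].round(2))
E
```

```text
[0.52574 0.19012 0.12058] [ 0.04  1.53 -3.22] [ 0.131  0.061 -0.003] [ 1.988e+01  1.810e+01 -1.907e+01  5.283e+01  1.000e-02  3.918e+01]
```

Call:
jog_arm(
  steps=[0, 0, 0, 0, 0.01, 0.04, 0.62, 0, 0, 0, 0, 0, 0, 0.62, 0, 0, 0, 0, 0, 0, 0.62],
)

```text
time: 19.3
position: [0.5257, 0.1902, 0.1209]
tool_rot: [[-0.944, 0.33, -0.0], [0.33, 0.944, 0.0], [0.0, -0.0, -1.0]]
force: [0.0, 0.2, -3.8]
finger_gap: 0.0391
```

Call:
jog_arm(
  steps=[0, 0, 0, 0, 0, 0.04, 0.62, 0, 0, 0, 0, 0, 0, 0.62, 0, 0, 0, 0, 0, 0, 0.62],
)

```text
time: 19.6
position: [0.5256, 0.1902, 0.1212]
tool_rot: [[-0.944, 0.33, -0.0], [0.33, 0.944, -0.0], [0.0, -0.0, -1.0]]
force: [-0.7, 2.3, -6.0]
finger_gap: 0.0385
```

I can't tell whether the collar is rising or the pads are creeping, so I'll compare the collar's front edge with the first side picture.

```bash
python3 - <<'E'
from h import *
b=grab('side')['color'].astype(float);a=cv2.imread('pics/side0.png')[...,::-1].astype(float)
for n,im in(('t0',a),('now',b)):
    for c0,c1 in((302,306),(306,310)):
        p=im[250:290,c0:c1].mean(1); 
        print(n,c0,'R',p[14:34,0].round(0).astype(int).tolist(),'G',p[18:34,1].round(0).astype(int).tolist())
# project 1 mm rise
d=dict(np.load('side.npz'));
def pr(x):
    q=np.linalg.inv(d['T'])@np.r_[x,1];q=d['mtx']@q[:3];return q[:2]/q[2]
print(pr([.526,.2145,.1]),pr([.526,.2145,.105]))
# subpixel vertical shift with phase/ssd over lower front collar region
from scipy.ndimage import shift
from scipy.optimize import minimize_scalar
for (r0,r1,c0,c1) in((263,284,302,310),(263,284,300,308),(290,305,290,320)):
    f=lambda s:np.mean((shift(a,(s,0,0),order=1)[r0:r1,c0:c1]-b[r0:r1,c0:c1])**2)
    g=np.arange(-4,4.01,.1);v=[f(x) for x in g];print((r0,c0),'shift rows',g[np.argmin(v)].round(2),min(v))
E
```

```text
t0 302 R [146, 162, 176, 174, 164, 161, 160, 160, 160, 160, 158, 147, 109, 64, 94, 162, 198, 209, 211, 211] G [48, 48, 48, 49, 48, 48, 47, 46, 38, 39, 94, 162, 198, 210, 211, 212]
t0 306 R [178, 165, 148, 135, 130, 130, 129, 127, 124, 114, 93, 72, 77, 125, 179, 203, 210, 211, 212, 211] G [36, 38, 37, 36, 36, 37, 36, 39, 68, 126, 180, 204, 210, 212, 212, 212]
now 302 R [159, 181, 182, 174, 170, 171, 171, 171, 171, 169, 156, 118, 68, 104, 176, 210, 220, 221, 221, 221] G [53, 53, 53, 52, 53, 52, 49, 42, 42, 104, 176, 210, 220, 222, 221, 222]
now 306 R [178, 162, 146, 138, 140, 139, 138, 136, 127, 108, 79, 71, 114, 174, 208, 220, 221, 221, 220, 221] G [41, 40, 40, 41, 38, 39, 38, 57, 113, 174, 209, 220, 222, 222, 221, 222]
[297.18741524 278.47638221] [297.15415731 276.87114189]
(263, 302) shift rows -1.0 90.42063492063492
(263, 300) shift rows -1.2 144.50261904761857
(290, 290) shift rows 0.1 86.40184444444415
```

The collar's front edge has moved up 1.0 px, about 3 mm, and the housing reference has not moved. So the collar really is rising and the pin is inside the slots. I'll draw it up slowly and watch the forces.

Call:
jog_arm(
  steps=[0, 0, 0.015, 0, 0.02, 0, 0.62, 0, 0, 0, 0, 0, 0.05, 0.62, 0, 0, 0, 0, 0, 0, 0.62],
)

```text
time: 19.95
position: [0.5257, 0.1903, 0.1219]
tool_rot: [[-0.949, 0.316, -0.0], [0.316, 0.949, -0.0], [0.0, -0.0, -1.0]]
force: [-1.1, -0.0, -4.7]
finger_gap: 0.0388
```

Call:
jog_arm(
  steps=[0, 0, 0, 0, 0, 0.05, 0.62, 0, 0, 0, 0, 0, 0, 0.62, 0, 0, 0, 0, 0, 0, 0.62],
)

```text
time: 20.25
position: [0.5257, 0.1903, 0.1223]
tool_rot: [[-0.949, 0.316, -0.0], [0.316, 0.949, -0.0], [0.0, -0.0, -1.0]]
force: [0.1, 0.5, -6.3]
finger_gap: 0.0389
```

```bash
python3 - <<'E'
from h import *
s=get_state();print(s['position'].round(5),s['force'].round(2),s['moment'].round(3))
E
```

```text
[0.5257  0.1903  0.12232] [ 0.09  0.51 -6.27] [0.101 0.098 0.085]
```

Call:
jog_arm(
  steps=[0, 0, 0, 0, 0, 0.05, 0.62, 0, 0, 0, 0, 0, 0.05, 0.62, 0, 0, 0, 0, 0, 0, 0.62, 0, 0, 0, 0, 0, 0, 0.62],
)

```text
time: 20.65
position: [0.5257, 0.1903, 0.1233]
tool_rot: [[-0.949, 0.316, -0.0], [0.316, 0.949, -0.0], [0.0, -0.0, -1.0]]
force: [-0.1, -0.3, -6.9]
finger_gap: 0.0389
```

```bash
python3 - <<'E'
from h import *
s=get_state();print(s['position'].round(5),s['force'].round(2),s['moment'].round(3))
E
```

```text
[0.52566 0.19032 0.12333] [-0.05 -0.28 -6.94] [0.029 0.083 0.08 ]
```

Call:
jog_arm(
  steps=[0, 0, 0.02, 0, 0, 0, 0.62, 0, 0, 0, 0, 0, 0, 0.62, 0, 0, 0, 0, 0, 0, 0.62],
)

```text
time: 20.95
position: [0.5259, 0.1904, 0.1237]
tool_rot: [[-0.955, 0.297, 0.0], [0.297, 0.955, 0.0], [-0.0, 0.0, -1.0]]
force: [-1.0, -0.2, -3.4]
finger_gap: 0.0385
```

```bash
python3 - <<'E'
from h import *
s=get_state();print(s['position'].round(5),s['force'].round(2),s['moment'].round(3))
E
```

```text
[0.52595 0.19039 0.12374] [-0.96 -0.21 -3.39] [-0.163  0.254  0.092]
```

Call:
jog_arm(
  steps=[0, 0, 0, 0, 0, 0.05, 0.62, 0, 0, 0, 0, 0, 0.05, 0.62, 0, 0, 0, 0, 0, 0, 0.62, 0, 0, 0, 0, 0, 0, 0.62],
)

```text
time: 21.35
position: [0.5261, 0.1904, 0.1247]
tool_rot: [[-0.955, 0.297, 0.001], [0.297, 0.955, 0.0], [-0.001, 0.0, -1.0]]
force: [-1.4, -0.5, -3.4]
finger_gap: 0.0389
```

```bash
python3 - <<'E'
from h import *
s=get_state();print(s['position'].round(5),s['force'].round(2),s['moment'].round(3))
E
```

```text
[0.52611 0.19045 0.12466] [-1.39 -0.5  -3.38] [-0.065  0.044  0.069]
```

The load is now -3.4 N and the collar is moving freely. I'll lift in larger pieces.

Call:
jog_arm(
  steps=[0, 0, 0.01, -0.01, 0, 0.1, 0.62, 0, 0, 0, 0, 0, 0.1, 0.62, 0, 0, 0, 0, 0, 0.1, 0.62, 0, 0, 0, 0, 0, 0, 0.62, 0, 0, 0, 0, 0, 0, 0.62],
)

```text
time: 21.85
position: [0.526, 0.1904, 0.1277]
tool_rot: [[-0.958, 0.288, 0.001], [0.288, 0.958, 0.0], [-0.001, 0.0, -1.0]]
force: [0.7, -1.3, -0.8]
finger_gap: 0.0388
```

```bash
python3 - <<'E'
from h import *
s=get_state();print(s['position'].round(5),s['force'].round(2),s['moment'].round(3))
E
```

```text
[0.52599 0.19044 0.12772] [ 0.71 -1.27 -0.81] [-0.13   0.016 -0.02 ]
```

Call:
jog_arm(
  steps=[0, 0, 0, 0, 0, 0.3, 0.62, 0, 0, 0, 0, 0, 0.3, 0.62, 0, 0, 0, 0, 0, 0.3, 0.62, 0, 0, 0, 0, 0, 0.3, 0.62, 0, 0, 0, 0, 0, 0, 0.62],
)

```text
time: 22.35
position: [0.526, 0.1904, 0.1401]
tool_rot: [[-0.958, 0.288, 0.001], [0.288, 0.958, 0.0], [-0.001, 0.0, -1.0]]
force: [-1.5, -0.5, -0.6]
finger_gap: 0.0384
```

Call:
jog_arm(
  steps=[0, 0, 0, 0, 0, 0.3, 0.62, 0, 0, 0, 0, 0, 0.3, 0.62, 0, 0, 0, 0, 0, 0.3, 0.62, 0, 0, 0, 0, 0, 0.3, 0.62, 0, 0, 0, 0, 0, 0, 0.62],
)

```text
time: 22.85
position: [0.5261, 0.1906, 0.1521]
tool_rot: [[-0.958, 0.288, 0.001], [0.288, 0.958, 0.0], [-0.001, 0.001, -1.0]]
force: [0.0, -0.8, -1.8]
finger_gap: 0.0384
```

Call:
jog_arm(
  steps=[0, 0, 0, 0, 0, 0.3, 0.62, 0, 0, 0, 0, 0, 0.4, 0.62, 0, 0, 0, 0, 0, 0.4, 0.62, 0, 0, 0, 0, 0, 0.5, 0.62, 0, 0, 0, 0, 0, 0.5, 0.62],
)

```text
time: 23.35
position: [0.5258, 0.1904, 0.1729]
tool_rot: [[-0.958, 0.288, 0.0], [0.288, 0.958, 0.0], [-0.0, 0.0, -1.0]]
force: [-0.1, 0.1, -1.1]
finger_gap: 0.0384
```

Call:
jog_arm(
  steps=[0, 0, 0, 0, 0, 1, 0.62, 0, 0, 0, 0, 0, 1.5, 0.62, 0, 0, 0, 0, 0, 2, 0.62, 0, 0, 0, 0, 0, 0, 0.62, 0, 0, 0, 0, 0, 0, 0.62],
)

```text
time: 23.85
position: [0.5261, 0.1905, 0.2178]
tool_rot: [[-0.958, 0.288, 0.001], [0.288, 0.958, 0.0], [-0.001, 0.001, -1.0]]
force: [0.3, 0.4, -1.3]
finger_gap: 0.0388
```

```bash
python3 - <<'E'
from h import *
st=get_state();print(st['position'].round(5),st['force'].round(2),st['joints'].round(1))
s=grab('side');t=grab('top');a=cv2.resize(s['color'][190:300,240:380],(700,550),interpolation=cv2.INTER_CUBIC)
save('near4',a)
# tray refinement from top/side : rim centre
for n in('top','side'):
    d=dict(np.load(n+'.npz'));P=cloud(d);C=d['color'].astype(int)
    m=(C[...,2]>110)&(C[...,0]<90)&(C[...,2]>C[...,1]+40)&(np.hypot(P[...,0]-.497,P[...,1]+.272)<.1)
    print(n,m.sum(),cv2.minAreaRect(P[m&(P[...,2]>.0)&(P[...,2]<.03)][:,:2].astype(np.float32)))
E
```

```text
[0.52608 0.19052 0.21776] [ 0.29  0.39 -1.31] [ 19.9  14.2 -11.   64.8   0.   36.6]
top 2440 ((0.49789196252822876, -0.2719449996948242), (0.14432142674922943, 0.12076563388109207), 24.51357650756836)
side 1310 ((0.4990271329879761, -0.27033549547195435), (0.1397119015455246, 0.13079455494880676), 24.573808670043945)
```

View pics/near4.png

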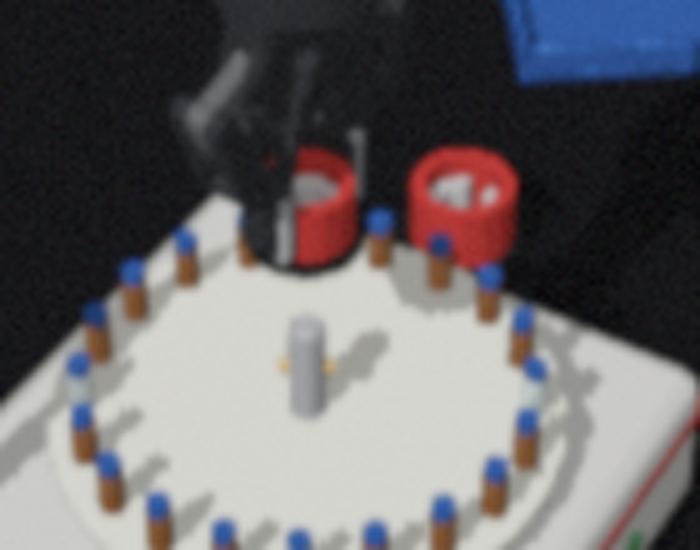

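The collar is clear of the spindle, held upright at (310,210), and the bare spindle and pin are visible at (305,365). I'll carry it to the tray at (0.498, -0.271).

Call:
jog_arm(
  steps=[0, 0, 0, -0.1, -2, 0, 0.62, 0, 0, 0, -0.26, -4, 0, 0.62, 0, 0, 0, -0.26, -4, 0, 0.62, 0, 0, 0, -0.26, -4, 0, 0.62, 0, 0, 0, -0.26, -4, 0, 0.62],
)

```text
time: 24.45
position: [0.5133, 0.009, 0.2163]
tool_rot: [[-0.958, 0.287, -0.002], [0.287, 0.958, -0.0], [0.002, -0.0, -1.0]]
force: [0.8, 1.8, -1.4]
finger_gap: 0.0386
```

Call:
jog_arm(
  steps=[0, 0, 0, -0.26, -4, 0, 0.62, 0, 0, 0, -0.26, -4, 0, 0.62, 0, 0, 0, -0.26, -4, 0, 0.62, 0, 0, 0, -0.26, -4, 0, 0.62, 0, 0, 0, -0.26, -4, 0, 0.62],
)

```text
time: 24.95
position: [0.5003, -0.191, 0.2164]
tool_rot: [[-0.958, 0.288, -0.001], [0.288, 0.958, 0.001], [0.002, 0.0, -1.0]]
force: [0.2, 0.4, -1.7]
finger_gap: 0.0385
```

Call:
jog_arm(
  steps=[0, 0, 0, -0.26, -4, 0, 0.62, 0, 0, 0, -0.1, -2.6, 0, 0.62, 0, 0, 0, -0.05, -1.5, 0, 0.62, 0, 0, 0, 0, 0, 0, 0.62, 0, 0, 0, 0, 0, 0, 0.62],
)

```text
time: 25.45
position: [0.4969, -0.2698, 0.2167]
tool_rot: [[-0.958, 0.288, -0.001], [0.288, 0.958, 0.001], [0.001, 0.001, -1.0]]
force: [0.8, -0.2, -1.9]
finger_gap: 0.0385
```

Above the tray. I'm going down to about z=0.035.

Call:
jog_arm(
  steps=[0, 0, 0, 0.1, -0.1, -2, 0.62, 0, 0, 0, 0, 0, -3, 0.62, 0, 0, 0, 0, 0, -3, 0.62, 0, 0, 0, 0, 0, -3, 0.62, 0, 0, 0, 0, 0, -3, 0.62],
)

```text
time: 25.95
position: [0.4984, -0.2697, 0.0764]
tool_rot: [[-0.958, 0.286, 0.0], [0.286, 0.958, 0.001], [-0.0, 0.001, -1.0]]
force: [0.4, 1.0, -1.8]
finger_gap: 0.0386
```

Call:
jog_arm(
  steps=[0, 0, 0, 0, 0, -2, 0.62, 0, 0, 0, 0, 0, -1.5, 0.62, 0, 0, 0, 0, 0, -0.5, 0.62, 0, 0, 0, 0, 0, 0, 0.62, 0, 0, 0, 0, 0, 0, 0.62],
)

```text
time: 26.45
position: [0.4989, -0.2713, 0.0382]
tool_rot: [[-0.958, 0.287, 0.001], [0.287, 0.958, -0.0], [-0.001, -0.0, -1.0]]
force: [-0.6, 0.4, -1.6]
finger_gap: 0.0386
```

```bash
python3 - <<'E'
from h import *
st=get_state();print(st['position'].round(5),st['force'].round(2))
s=grab('side');save('tray1',cv2.resize(s['color'][140:230,310:430],(720,540),interpolation=cv2.INTER_CUBIC))
E
```

```text
[ 0.49894 -0.27126  0.03825] [-0.57  0.4  -1.61]
```

View pics/tray1.png

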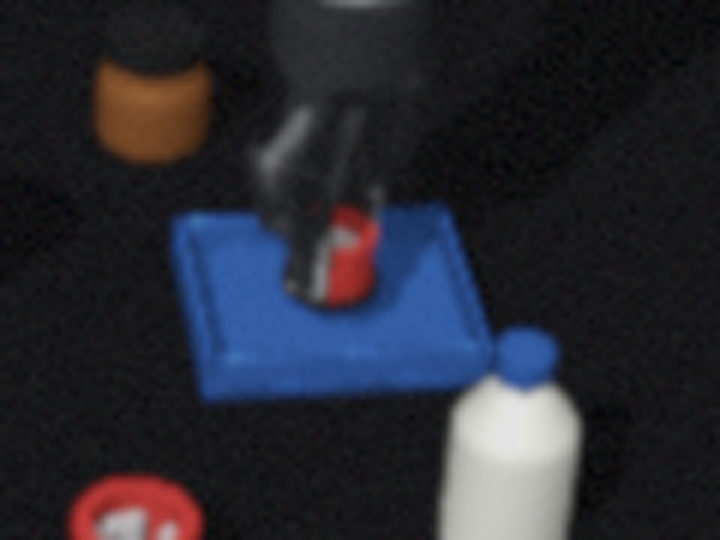

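The collar is over the middle of the tray at (335,270). I'll lower it to touch, slowly at the end.

Call:
jog_arm(
  steps=[0, 0, 0, 0, 0, -0.6, 0.62, 0, 0, 0, 0, 0, -0.5, 0.62, 0, 0, 0, 0, 0, -0.3, 0.62, 0, 0, 0, 0, 0, 0, 0.62, 0, 0, 0, 0, 0, 0, 0.62],
)

```text
time: 27.0
position: [0.4981, -0.2716, 0.0232]
tool_rot: [[-0.958, 0.288, -0.0], [0.288, 0.958, 0.0], [0.0, 0.0, -1.0]]
force: [-0.1, 0.8, -1.6]
finger_gap: 0.0386
```

Call:
jog_arm(
  steps=[0, 0, 0, 0, 0, -0.1, 0.62, 0, 0, 0, 0, 0, 0, 0.62, 0, 0, 0, 0, 0, 0, 0.62],
)

```text
time: 27.3
position: [0.4983, -0.2716, 0.0225]
tool_rot: [[-0.958, 0.288, 0.0], [0.288, 0.958, -0.0], [-0.0, -0.0, -1.0]]
force: [-0.4, -0.3, -1.6]
finger_gap: 0.0386
```

Call:
jog_arm(
  steps=[0, 0, 0, 0, 0, -0.05, 0.62, 0, 0, 0, 0, 0, 0, 0.62, 0, 0, 0, 0, 0, 0, 0.62],
)

```text
time: 27.6
position: [0.4982, -0.2716, 0.0219]
tool_rot: [[-0.958, 0.288, 0.0], [0.288, 0.958, 0.0], [-0.0, 0.0, -1.0]]
force: [-1.0, 0.3, -1.4]
finger_gap: 0.0389
```

Call:
jog_arm(
  steps=[0, 0, 0, 0, 0, -0.04, 0.62, 0, 0, 0, 0, 0, 0, 0.62, 0, 0, 0, 0, 0, 0, 0.62],
)

```text
time: 27.9
position: [0.4983, -0.2716, 0.0217]
tool_rot: [[-0.958, 0.288, 0.0], [0.288, 0.958, -0.0], [-0.0, -0.0, -1.0]]
force: [-0.8, 0.9, 2.1]
finger_gap: 0.039
```

Call:
jog_arm(
  steps=[0, 0, 0, 0, 0, -0.04, 0.62, 0, 0, 0, 0, 0, 0, 0.62, 0, 0, 0, 0, 0, 0, 0.62],
)

```text
time: 28.2
position: [0.4983, -0.2716, 0.0217]
tool_rot: [[-0.958, 0.288, 0.0], [0.288, 0.958, -0.0], [-0.0, -0.0, -1.0]]
force: [-1.9, 1.1, 6.2]
finger_gap: 0.0384
```

Call:
jog_arm(
  steps=[0, 0, 0, 0, 0, -0.03, 0.62, 0, 0, 0, 0, 0, 0, 0.62, 0, 0, 0, 0, 0, 0, 0.62],
)

```text
time: 28.5
position: [0.4983, -0.2716, 0.0217]
tool_rot: [[-0.958, 0.288, 0.0], [0.288, 0.958, -0.0], [-0.0, -0.0, -1.0]]
force: [-3.7, 2.7, 8.4]
finger_gap: 0.0386
```

It touched the floor at TCP z=0.0217, as predicted. I'll relieve the load, open part way and retreat.

Call:
jog_arm(
  steps=[0, 0, 0, 0, 0, 0.06, 0.62, 0, 0, 0, 0, 0, 0, 0.53, 0, 0, 0, 0, 0, 0, 0.5, 0, 0, 0, 0, 0, 0, 0.45, 0, 0, 0, 0, 0, 0, 0.4],
)

```text
time: 29.0
position: [0.4983, -0.2716, 0.0213]
tool_rot: [[-0.958, 0.288, 0.0], [0.288, 0.958, -0.0], [-0.0, -0.0, -1.0]]
force: [0.3, 0.3, -0.4]
finger_gap: 0.0511
```

Call:
jog_arm(
  steps=[0, 0, 0, 0, 0, 0, 0.35, 0, 0, 0, 0, 0, 0, 0.35, 0, 0, 0, 0, 0, 0.5, 0.35, 0, 0, 0, 0, 0, 1, 0.35, 0, 0, 0, 0, 0, 1.5, 0.35],
)

```text
time: 29.5
position: [0.4978, -0.2713, 0.0518]
tool_rot: [[-0.958, 0.288, -0.001], [0.288, 0.958, 0.001], [0.001, 0.0, -1.0]]
force: [0.1, -0.2, -0.1]
finger_gap: 0.0556
```

Call:
jog_arm(
  steps=[0, 0, 0, 0, 0, 3, 0.35, 0, 0, 0, 0, 0, 4, 0.35, 0, 0, 0, 0, 0, 4, 0.35, 0, 0, 0, 0, 4, 2, 0.35, 0, 0, 0, 0, 4, 0, 0.35],
)

```text
time: 30.0
position: [0.5007, -0.1925, 0.1863]
tool_rot: [[-0.957, 0.29, 0.007], [0.29, 0.957, -0.003], [-0.008, -0.0, -1.0]]
force: [1.3, 0.3, -1.0]
finger_gap: 0.0556
```

Call:
jog_arm(
  steps=[0, 0, 0, 0, 4, 0, 0.35, 0, 0, 0, 0, 4, 0, 0.35, 0, 0, 0, 0, 4, 0, 0.35, 0, 0, 0, 0, 0, 0, 0.35, 0, 0, 0, 0, 0, 0, 0.35],
)

```text
time: 30.5
position: [0.4985, -0.0711, 0.1823]
tool_rot: [[-0.958, 0.286, 0.001], [0.286, 0.958, -0.001], [-0.001, -0.0, -1.0]]
force: [0.4, -0.0, 0.1]
finger_gap: 0.0553
```

```bash
python3 - <<'E'
from h import *
st=get_state();print(st['position'].round(4),st['force'].round(2))
s=grab('side');t=grab('top')
a=cv2.resize(s['color'][150:220,320:410],(450,350),interpolation=cv2.INTER_CUBIC)
b=cv2.resize(t['color'][189:269,355:435],(350,350),interpolation=cv2.INTER_CUBIC)
save('final',np.hstack([a,b]))
for n,d in(('top',t),('side',s)):
    P=cloud(d);C=d['color'].astype(int)
    m=(C[...,0]>110)&(C[...,1]<80)&(C[...,2]<80)&(np.hypot(P[...,0]-.498,P[...,1]+.272)<.06)
    q=P[m];print(n,len(q),q.mean(0).round(4),np.percentile(q[:,2],[5,50,95]).round(4),cv2.minEnclosingCircle(q[q[:,2]>.03][:,:2].astype(np.float32)))
for u,v in((447,180),(345,274),(380,150)):print(px(t,u,v).round(3))
E
```

```text
[ 0.4985 -0.0711  0.1823] [ 0.38 -0.04  0.08]
top 94 [ 0.4976 -0.2672  0.0272] [0.0073 0.033  0.0378] ((0.49839237332344055, -0.271033376455307), 0.020110636949539185)
side 124 [ 0.4962 -0.2612  0.023 ] [0.0086 0.0236 0.035 ] ((0.49736279249191284, -0.26998382806777954), 0.020527610555291176)
[ 0.626 -0.394  0.066]
[ 0.444 -0.091  0.691]
[ 0.712 -0.229  0.004]
```

View pics/final.png

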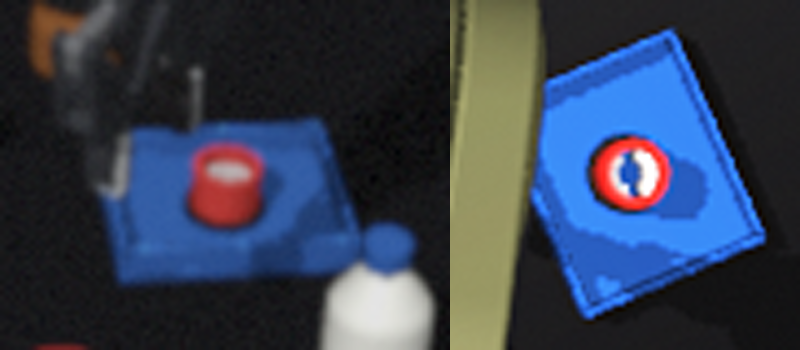

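The collar stands upright in the middle of the tray: side crop (225,185), top crop (630,172). Its measured centre is (0.498, -0.271) and its rim is at about 0.036 m. The arm is clear, so I'm handing in.

```bash
python3 -c "
from station import *
print(sign_off())"
```

```text
the job is handed in; nothing more can be done
None
```

The collar is off the spindle and standing on its black foot in the middle of the blue tray, and the job is handed in. No verdict came back.

**What I did:** I gripped the smaller red collar, the one on the spindle. I kept a light upward pull on it, peaking at about 11.5 N, and turned it anticlockwise. The slots came under the pin at roughly 62–70°. I drew it straight up to about 100 mm above its start, carried it over, lowered it until it touched, and opened the gripper part way.

**Last checks:**
- **Position:** the collar's centre is at (0.498, -0.271), within about 2 mm of the tray's measured middle on both cameras.
- **Height:** its rim is at about 36 mm, which means it is standing flat on the tray floor.
- **Arm:** it is about 0.2 m clear of the collar, with force readings near zero at about 30.5 s.
- **Jar and beaker:** their positions are unchanged in the last pictures.

**What disagreed or went unchecked:**
- **Reagent bottle:** the arm hid it in the last top view, so I could not measure it. It was standing upright in the side view.
- **Release point:** the release was not clear-cut. Friction kept 3–11 N on the collar for its first few millimetres of lift, so I confirmed from the side picture that it was rising before pulling further.

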